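# Spin the banding wheel and brake it on its pointer

### The job

Flick the banding wheel by its index post so that it spins freely, counter-clockwise seen from above, and let the post run past the pointer at least once; then, on a later pass, brake the wheel with a fingertip so that it comes to rest with the post right at the pointer, and take the hand away. Stop it there straight out of the spin: once the post has run past the pointer, the wheel must not come to rest anywhere else. Do not touch or upset the clay figure standing in the middle, and leave everything else on the table where it is.

Things in the scene. Friction and masses are not known exactly. Their poses are not given: they have to be found in the camera images.
- turntable: Fixed dark steel foot of the banding wheel (sculptor's turntable); it does not move. Origin: on the table, on the wheel's vertical axis; its +x axis points level from there towards the pointer.
- disc_centre (a point): Fixed point on the wheel's axis at the height of the disc's flat top, 80 mm above the table. The wheel is a plain dark metal disc 230 mm across, 14 mm thick, about 1 kg.
- pointer_tip (a point): Tip of the fixed pointer, a steel cone lying level just outside the rim and aimed at the axis: 123 mm from the axis, 67 mm above the table. It thickens to 22 mm at a 30 mm wide upright 161 to 173 mm from the axis. Nothing of the pointer reaches above the disc's top.
- wheel (a joint): Wheel angle (rad), growing counter-clockwise seen from above, without limit: 0, 2 pi, 4 pi... put the post exactly at the pointer. Starts at rest in 0.9 to 5.0: first run past is at 2 pi, earliest stop 4 pi. It coasts freely, slowing by about 0.08 rad/s plus 8 % of its speed each second: about three turns from 3 rad/s, two from 2. A light fingertip press on the disc stops it almost at once.
- index_post (a point): Index post: the only upright steel pin on the disc, 18 mm across, standing 26 mm above the disc's top, 98 mm from the axis; it turns with the wheel and may be pushed sideways to flick it. The point is its centre, half-way up, 13 mm above the disc's top (93 mm above the table).
- pointer_spot (a point): Fixed point where the index post's centre is when the post stands exactly at the pointer: 98 mm from the axis on the line to the pointer's tip, 93 mm above the table.
- figure: Small seated clay figure, 60 g, standing loose in the middle of the disc and turning with it: within 24 mm of its own centre, 50 mm tall. Origin: centre of its underside, on the disc's top. Not to be touched. Between it and the post's track the disc's top is bare (24 to 89 mm from the axis).
- glue_bottle: Loose white glue bottle, 48 mm across, 135 mm tall, standing near the wheel; origin under its centre. Leave alone.
- modelling_block: Loose block of hard modelling material, 60 x 40 x 28 mm tall, near the wheel; origin under its centre. Leave alone.
- modelling_ball: Loose hard rounded lump, 52 mm across, 42 mm tall, near the wheel; origin under its centre. Leave alone.
- paper_cup: Loose white cup, 72 mm across, 85 mm tall; origin under its centre. Leave alone.
- spatula: Loose spatula 190 mm long lying on the table along its x axis. Leave alone.
- paint_brush: Loose brush 190 mm long lying on the table along its x axis. Leave alone.
- lidded_tub: Loose clear tub with a white lid, 76 mm across, 60 mm tall; origin under its centre. Leave alone.

How it is judged:
On the way, in this order (a step that is already met when the one before it is completed fails the run):
1. the wheel spins counter-clockwise, untouched, and its post has run past the pointer (value of joint wheel above 6.9 rad and velocity of joint wheel above 0.2 rad/s and contact force between each of the fingers, the arm and turntable below 0.05 N), for 0.3 s.
2. a fingertip on the wheel has stopped it with the post at the pointer (horizontal distance between index_post and pointer_spot below 0.016 m and value of joint wheel above 12 rad and contact force between the fingers and turntable above 0.2 N and velocity of joint wheel between -0.05 and 0.05 rad/s), for 0.15 s.
At the end, for the whole second after the job is handed in: The wheel is at rest with the index post's centre within 16 mm of the pointer spot, after at least one free run past the pointer, and nothing touches it (horizontal distance between index_post and pointer_spot below 0.016 m and value of joint wheel above 12 rad and velocity of joint wheel between -0.03 and 0.03 rad/s).
It fails at once if having run past the pointer, the wheel came to rest with its post more than 20 mm from the pointer spot (horizontal distance between index_post and pointer_spot above 0.02 m and value of joint wheel above 6.9 rad and velocity of joint wheel between -0.01 and 0.01 rad/s).
It fails at once if the clay figure was touched (contact force between any of the fingers, the arm and figure above 0.5 N).
It fails at once if the clay figure was shifted more than 15 mm or tipped (distance of figure from where it was at the start of the episode above 0.015 m or angle between figure's own z axis and vertical above 0.3 rad).
It fails at once if something else on the table was moved more than 20 mm or lifted (distance of any of glue_bottle, modelling_block, modelling_ball, paper_cup, spatula, paint_brush, lidded_tub from where it was at the start of the episode above 0.02 m).
It also fails if it takes over 54 s, if anything falls off the work surface, if the arm or the gripper's body presses on something with over 40 N, if the wrist force passes 120 N, or if a joint passes its speed limit or range.

### The arm

A 6-joint arm with a two-finger parallel gripper is mounted at the origin on the work surface. World frame = base frame: x ahead of the robot, y to its left, z up, the work surface at z = 0. Lengths are in m, angles in rad, forces in N, time in s.
With the tool pointing down it reaches from about 0.35 to 0.975 m from the base axis. Payload 4.9 kg.
Tool frame: the origin (TCP) lies at the very end of the fingers, on their centre line; the grasp point (between the pads) lies 19 mm behind it; x points along the fingers, y is the direction in which the jaws open and shut, and the axes are right-handed (so a half turn about x gives the same grasp; the last joint's range is limited). The gripper opens to 85 mm and grips with 20 to 120 N. Pads are 22 mm wide; open, the fingers measure 114 mm over their backs; the gripper's body (76 mm by 85 mm) begins 54 mm behind the grasp point. The pads swing forward as they close: fully open they stand 13 mm farther back than shut.
Start: joints at [1.051, 0.053, 1.613, -0, 1.476, -0.119], TCP at [0.244, 0.575, 0.231] pointing down, gripper open.
Joint ranges: [-3.01, 3.01], [-1.01, 2.22], [0.06, 2.58], [-1.02, 4.17], [0.09, 2.62], [-3.14, 3.14]. Speed limits (rad/s): [2.57, 2.57, 3.14, 3.14, 3.14, 3.14].

### API

Orientations are given as a unit quaternion [w, x, y, z].
In Python, from plant import manip gives the robot as it stands.
- The arm moves only by the tool play_rows, never from a script. Its argument "plan" is a list of rows, each a list of 5 numbers: the shift along the tool's x, y, z in mm, then the turn about the tool's x in rad, then the closure, from -1 (fully open) to 1 (shut). A call has 1 to 8 rows; each row is the pose to reach, as a shift and turn from the pose commanded when the call began, along the tool's axes at that moment; what a row does not reach only later rows make up. A row lasts 1/8 s, in which the tool goes at most 62.5 mm and 10.7 degrees, less where a joint would pass 70% of its speed; a pose out of reach is approached as far as the arm can. A call with a gripper value outside its range is refused whole. The fingers move at their own pace and stop on an object; the grip force is fixed at half the most. Time passes only in rows, so rows that repeat a pose let the fingers close. It gives the time, the measured TCP pose, the force and the opening at its end, in the units of the state.
- manip.state(): the state, without advancing time (a new reading comes with each control period).
- manip.grab_frame(name): name is "side" or "top" or "wrist"; returns a dict with "img" (400x640x3 uint8, red, green, blue), "range_z" (400x640 float32, m along the optical axis (not along the pixel's ray), 0 where there is no reading), "fx", "fy", "cx", "cy" (pixels), "origin" and "rotation" of the camera in the world. Camera axes: x right, y up, looking along -z (the intrinsics and any distortion apply to the point x, -y, -z); pixel columns grow to the right and rows downward; lengths in m; the calibration is good to about 2 mm. A picture is of the moment at which its call begins.
- manip.job_done(): hands the job in, once; it reports no verdict.
The state is a dict: "time": time; "joint_pos": joint angles; "joint_vel": joint speeds; "joint_efforts": joint torques, N m; "tool_pos": TCP position; "tool_rot": TCP orientation; "contact_force": force on the tool from outside, world axes, zero at the start; "ft_torque": the same for the moment, N m; "gripper_width": opening from 0.0 (shut) to 1.0 (fully open).
Only numpy, scipy, OpenCV 4.12 (cv2) and the standard library are available. Lean on these libraries where they do the work, as an engineer would, in place of code of your own. Each camera call takes 0.05 s, during which the arm holds its last target. There are 200 camera calls.

## Working session

There is one attempt and no reset: what is moved stays moved. The work goes in short steps, Python scripts to look and compute and a tool call to move; the robot and the scene stay as the last step left them, time stands still between calls to the robot, and variables do not carry over. Pictures are saved under pics/ and viewed, about 8 in all and at most 12, crops included, and the job is handed in when it is done.

Besides the shell and the picture viewer there is one more tool, called by a JSON object that holds its "fn" and its "kwargs", one argument or row to a line. play_rows: Moves the arm, as the interface text tells. Its arguments: {"type":"object","properties":{"plan":{"type":"array"}},"required":["plan"]}

```bash
mkdir -p pics; ls; cat > h.py <<'E'
import numpy as np, cv2
from plant import manip
def grab(n,save=None):
    f=manip.grab_frame(n)
    if save: cv2.imwrite('pics/'+save,f['img'][:,:,::-1])
    return f
def ray(f,u,v):
    d=np.array([(u-f['cx'])/f['fx'],-(v-f['cy'])/f['fy'],-1.]);return np.array(f['origin']),np.array(f['rotation'])@d
def plane(f,u,v,z):
    o,d=ray(f,u,v);return o+d*(z-o[2])/d[2]
def proj(f,p):
    c=np.array(f['rotation']).T@(np.array(p)-np.array(f['origin']))
    return f['cx']+f['fx']*c[0]/-c[2], f['cy']-f['fy']*c[1]/-c[2]
E
python3 - <<'E'
from h import *
for n in ('top','side'):
    f=grab(n,n+'0.png')
    print(n,{k:f[k] for k in f if k not in('img','range_z')})
print(manip.state())
E
```

```text
pics
top {'fx': 441.87022005478127, 'fy': 441.87022005478127, 'cx': 318.611657323825, 'cy': 199.33798937875898, 'origin': array([ 0.46525458, -0.00866386,  1.22177524]), 'rotation': array([ 0.70710765,  0.02442034, -0.01317861, -0.70656121])}
side {'fx': 417.6802408685704, 'fy': 417.6802408685704, 'cx': 314.5303553211103, 'cy': 202.2680593945711, 'origin': array([0.44763612, 0.79960478, 0.7912824 ]), 'rotation': array([-0.05165693, -0.02028385,  0.4119987 ,  0.90949282])}
{'time': 0.1, 'joint_pos': array([ 1.05094754e+00,  5.32885946e-02,  1.61415657e+00,  2.12800512e-05,
        1.47600522e+00, -1.19027922e-01]), 'joint_vel': array([ 0.00035249, -0.00183193, -0.00222978, -0.00093236,  0.00161527,
        0.00079273]), 'joint_efforts': array([ 6.80890153e-04, -3.94903779e+01, -3.71364999e+01, -5.47167474e-05,
        3.90527493e-03,  1.28844792e-05]), 'tool_pos': array([0.24358691, 0.57496577, 0.23018742]), 'tool_rot': array([ 0.6927402 ,  0.14014427,  0.69316693, -0.14138673]), 'contact_force': array([-0.46897807, -0.13487479, -0.2612773 ]), 'ft_torque': array([ 0.01156124, -0.02496899, -0.04112897]), 'gripper_width': 1.0000773813486379}
```

View pics/top0.png

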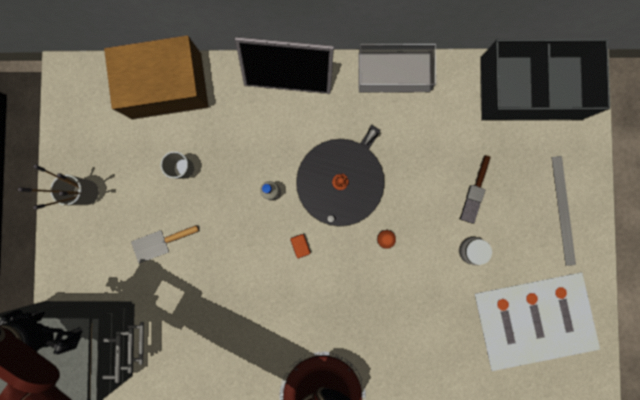

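View pics/side0.png

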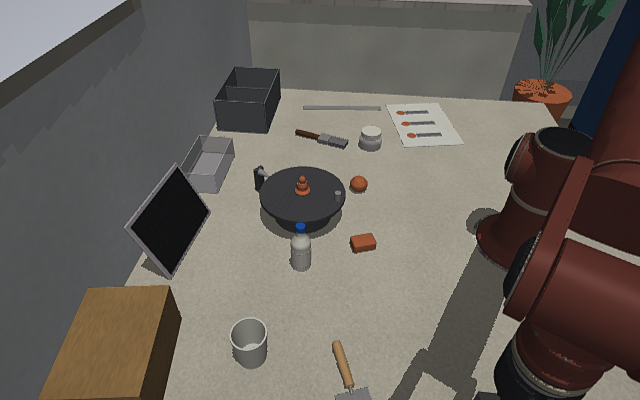

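The top view shows the wheel hub near (340,182), the post at (331,219), the pointer near (372,133) and the bottle at (270,190). The wheel should be near 3.5 rad.

```bash
cat >> h.py <<'E'
from scipy.spatial.transform import Rotation as R
def q2m(q): return R.from_quat([q[1],q[2],q[3],q[0]]).as_matrix()
_g=grab
def grab(n,save=None):
    f=_g(n,save); f['rotation']=q2m(f['rotation']); return f
E
python3 - <<'E'
from h import *
f=grab('top'); im=f['img'].astype(int); z=f['range_z']
v,u=np.mgrid[:400,:640]
d=np.stack([(u-f['cx'])/f['fx'],-(v-f['cy'])/f['fy'],-np.ones_like(z)],-1)*z[...,None]
P=d@f['rotation'].T+f['origin']
reg=(abs(u-340)<75)&(abs(v-182)<75)
disc=reg&(abs(P[...,2]-.08)<.01)
cnt=max(cv2.findContours(disc.astype(np.uint8),cv2.RETR_EXTERNAL,cv2.CHAIN_APPROX_NONE)[0],key=len)
(cx,cy),r=cv2.minEnclosingCircle(cnt); e=cv2.fitEllipse(cnt)
print('disc',cx,cy,r,e, plane(f,e[0][0],e[0][1],.08), 'zmed',np.median(P[disc][:,2]))
c=plane(f,e[0][0],e[0][1],.08)
rr=np.hypot(P[...,0]-c[0],P[...,1]-c[1])
post=reg&(rr>.08)&(rr<.115)&(P[...,2]>.095)
print('post h',post.sum(),P[post].mean(0) if post.any() else 0)
br=reg&(rr>.075)&(rr<.112)&(im.sum(-1)>250)
print('bright',br.sum(),u[br].mean(),v[br].mean(),plane(f,u[br].mean(),v[br].mean(),.106)-c)
pt=reg&(rr>.118)&(rr<.18)&(P[...,2]>.03)&(P[...,2]<.1)
q=P[pt];a=np.arctan2(q[:,1]-c[1],q[:,0]-c[0]);print('pointer',pt.sum(),np.median(a),a.min(),a.max(),u[pt].mean(),v[pt].mean())
crop=cv2.resize(f['img'][110:260,240:420,::-1],None,fx=4,fy=4,interpolation=cv2.INTER_CUBIC);cv2.imwrite('pics/crop.png',crop)
s=manip.state();print(s['tool_pos'],q2m(s['tool_rot']))
for n,(a,b),h in(('bottle',(270,190),.13),('block',(300,246),.028),('ball',(387,239),.04)):print(n,plane(f,a,b,h))
E
```

```text
disc 339.7346496582031 182.13929748535156 44.16267013549805 ((339.6470947265625, 182.17001342773438), (86.9442138671875, 87.43550872802734), 104.07878112792969) [ 0.57059956 -0.04493091  0.08      ] zmed 0.08067227836805912
post h 132 [ 0.46855393 -0.01196185  0.90084126]
bright 105 339.87619047619046 198.56190476190477 [-0.04397115  0.00030268  0.026     ]
pointer 293 -0.5238849122913738 -2.513051886521294 2.5840394880291546 330.98976109215016 166.5665529010239
[0.24360656 0.57506004 0.23033979] [[-7.68631803e-04  3.90136378e-01  9.20756763e-01]
 [-1.36910284e-03  9.20755761e-01 -3.90137096e-01]
 [-9.99998767e-01 -1.56048248e-03 -1.73585338e-04]]
bottle [0.546533   0.12942083 0.13      ]
block [0.40296554 0.06032889 0.028     ]
ball [ 0.42259736 -0.17184807  0.04      ]
```

View pics/crop.png

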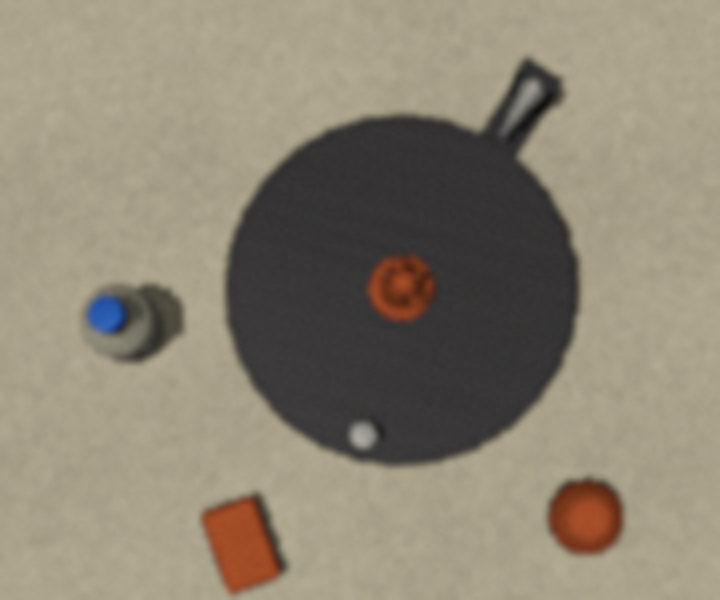

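```bash
python3 - <<'E'
from h import *
f=grab('top'); im=f['img'].astype(int)
v,u=np.mgrid[:400,:640]
c=np.array([.5706,-.0449,.08])
def pl(h):
    d=np.stack([(u-f['cx'])/f['fx'],-(v-f['cy'])/f['fy'],-np.ones(u.shape)],-1)@f['rotation'].T
    return f['origin']+d*((h-f['origin'][2])/d[...,2])[...,None]
s=im.sum(-1); sat=im.max(-1)-im.min(-1)
p=pl(.106)-c; r=np.hypot(p[...,0],p[...,1])
m=(r>.08)&(r<.112)&(s>260)&(sat<40); q=p[m].mean(0); print('post',m.sum(),q,np.hypot(*q[:2]),np.arctan2(q[1],q[0]),'px',u[m].mean(),v[m].mean())
p=pl(.072)-c; r=np.hypot(p[...,0],p[...,1]);a=np.arctan2(p[...,1],p[...,0])
m=(r>.128)&(r<.172)&(abs(a+.57)<.3)&(s<400)&(sat<30); q=p[m].mean(0)
print('ptr',m.sum(),np.arctan2(q[1],q[0]),[ (round(lo,3),round(a[m&(r>lo)&(r<lo+.01)].mean(),3)) for lo in np.arange(.128,.17,.01)])
print([im[134+k,365:380].sum(-1).tolist() for k in (0,4)])
E
```

```text
post 175 [0.01969677 0.00814748 0.026     ] 0.021315347576674325 0.39221422684621193 px 336.7542857142857 173.61142857142858
ptr 209 -0.5889626558692146 [(np.float64(0.128), np.float64(-0.589)), (np.float64(0.138), np.float64(-0.585)), (np.float64(0.148), np.float64(-0.586)), (np.float64(0.158), np.float64(-0.593)), (np.float64(0.168), np.float64(-0.59))]
[[355, 238, 154, 194, 302, 384, 420, 391, 334, 257, 181, 95, 74, 131, 196], [144, 195, 302, 362, 354, 281, 180, 98, 68, 96, 201, 333, 420, 466, 482]]
```

```bash
cat >> h.py <<'E'
C=np.array([.5706,-.0449,.08]); AP=-.589
def wheel(save=None):
    t=manip.state()['time']; f=grab('top',save); im=f['img'].astype(int)
    v,u=np.mgrid[:400,:640]
    d=np.stack([(u-f['cx'])/f['fx'],-(v-f['cy'])/f['fy'],-np.ones(u.shape)],-1)@f['rotation'].T
    p=f['origin']+d*((.106-f['origin'][2])/d[...,2])[...,None]-C
    r=np.hypot(p[...,0],p[...,1]); s=im.sum(-1); sat=im.max(-1)-im.min(-1)
    m=(r>.086)&(r<.108)&(s>230)&(sat<25)
    n,l,st,ce=cv2.connectedComponentsWithStats(m.astype(np.uint8))
    out=[]
    for i in range(1,n):
        if st[i,4]>=6:
            q=p[l==i].mean(0); out.append((round((np.arctan2(q[1],q[0])-AP)%(2*np.pi),3),int(st[i,4]),round(float(np.hypot(q[0],q[1])),4)))
    return t,out
E
python3 - <<'E'
from h import *
t,o=wheel();print(t,o)
for w in o:
    a=w[0]+AP; print(C+.098*np.array([np.cos(a),np.sin(a),0]))
M=q2m(manip.state()['tool_rot']);print('yaw of tool y',np.arctan2(M[1,1],M[0,1]))
E
```

```text
0.2 [(np.float64(3.469), 46, 0.0977)]
[ 0.47593403 -0.0195553   0.08      ]
yaw of tool y 1.1700225339084545
```

{"fn": "play_rows", "kwargs": {
  "plan": [
    [60,-466,490,-0.4,1],
    [60,-466,490,-0.4,1],
    [60,-466,490,-0.4,1],
    [60,-466,490,-0.4,1],
    [60,-466,490,-0.4,1],
    [60,-466,490,-0.4,1],
    [60,-466,490,-0.4,1],
    [60,-466,490,-0.4,1]
  ]
}}

```text
time: 1.25
tool_pos: [0.4419, 0.1186, 0.1874]
tool_rot: [0.708, 0.0, 0.707, -0.0]
contact_force: [2.0, 0.1, -0.6]
gripper_width: -0.003
```

```bash
cat >> h.py <<'E'
def togo(p):
    s=manip.state();M=q2m(s['tool_rot']);d=np.array(p)-s['tool_pos']
    print('t',round(s['time'],3),'pos',s['tool_pos'].round(4),'yaw',round(np.arctan2(M[1,1],M[0,1]),4),'shift mm',(M.T@d*1000).round(1),'F',s['contact_force'].round(1),'w',round(s['gripper_width'],3))
E
python3 -c "
from h import *
togo([.5136,-.045,.1])"
```

```text
t 1.25 pos [0.4419 0.1186 0.1874] yaw 1.57 shift mm [  87.5 -163.6   71.7] F [ 2.   0.1 -0.6] w -0.003
```

{"fn": "play_rows", "kwargs": {
  "plan": [
    [20,-163,71,0,1],
    [20,-163,71,0,1],
    [20,-163,71,0,1],
    [60,-163,71,0,1],
    [92,-163,71,0,1],
    [92,-163,71,0,1],
    [92,-163,71,0,1]
  ]
}}

```text
time: 2.12
tool_pos: [0.5131, -0.0425, 0.0966]
tool_rot: [0.708, 0.0, 0.706, -0.0]
contact_force: [0.6, -0.3, 0.0]
gripper_width: 0.0
```

```bash
python3 -c "
from h import *
togo([.5136,-.045,.082])
f=grab('side','s1.png'); cv2.imwrite('pics/s1c.png',cv2.resize(f['img'][100:290,200:420,::-1],None,fx=3,fy=3))"
```

```text
t 2.125 pos [ 0.5131 -0.0425  0.0966] yaw 1.5703 shift mm [14.6 -2.5  0.5] F [ 0.6 -0.3  0. ] w 0.0
```

View pics/s1c.png

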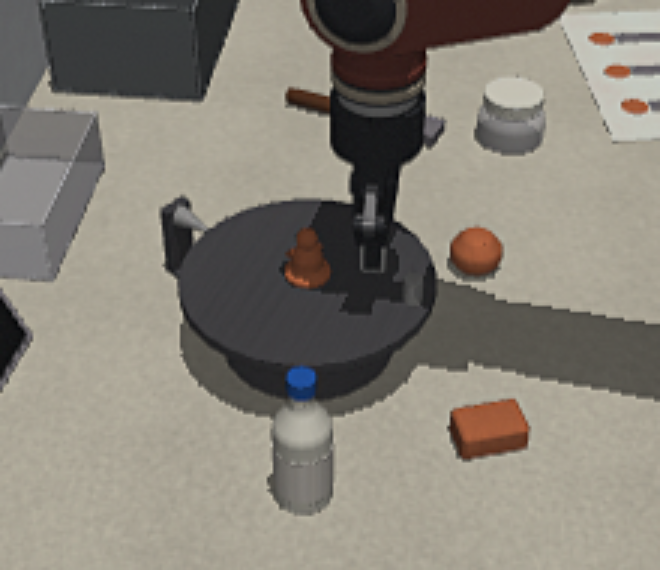

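{"fn": "play_rows", "kwargs": {
  "plan": [
    [14,-2.5,0,0,1],
    [15,-2.5,0,0,1],
    [16,-2.5,0,0,1],
    [17,-2.5,0,0,1],
    [17,-2.5,0,0,1]
  ]
}}

```text
time: 2.8
tool_pos: [0.5123, -0.0452, 0.08]
tool_rot: [0.707, 0.0, 0.708, -0.0]
contact_force: [-5.8, 0.8, 10.1]
gripper_width: 0.0
```

```bash
python3 -c "
from h import *
togo([.5136,-.045,.08])"
```

```text
t 2.8 pos [ 0.5123 -0.0452  0.08  ] yaw 1.5703 shift mm [-0.   0.2  1.3] F [-5.8  0.8 10.1] w 0.0
```

{"fn": "play_rows", "kwargs": {
  "plan": [
    [-45,0,0,0,1],
    [-45,55,-20,0,1],
    [-45,110,-38,0,1],
    [-45,110,-38,0,1],
    [-11,110,-38,0,1],
    [-11,110,-38,0,1],
    [-11,110,-38,0,1]
  ]
}}

```text
time: 3.68
tool_pos: [0.4749, 0.0645, 0.09]
tool_rot: [0.707, 0.001, 0.707, -0.001]
contact_force: [-0.0, -0.3, 0.9]
gripper_width: -0.002
```

```bash
python3 -c "
from h import *
togo([.474,-.03,.09]); print(wheel('top2.png'))"
```

```text
t 3.675 pos [0.4749 0.0645 0.09  ] yaw 1.5692 shift mm [ -0.  -94.5  -0.7] F [-0.  -0.3  0.9] w -0.002
(3.675, [])
```

{"fn": "play_rows", "kwargs": {
  "plan": [
    [0,-18,0,0,1],
    [0,-48,0,0,1],
    [0,-78,0,0,1],
    [0,-108,0,0,1],
    [0,-108,0,0,1],
    [-40,-108,0,0,1],
    [-45,-108,0,0,1]
  ]
}}

```text
time: 4.6
tool_pos: [0.4768, -0.0431, 0.1383]
tool_rot: [0.71, -0.0, 0.705, -0.001]
contact_force: [0.4, -0.8, 0.2]
gripper_width: -0.004
```

```bash
python3 -c "
from h import *
print(wheel('top3.png'));print(wheel());print(wheel());togo([.5136,-.045,.085])"
```

```text
(4.6, [(np.float64(5.056), 45, 0.0971)])
(4.65, [(np.float64(5.189), 49, 0.0978)])
(4.7, [(np.float64(5.327), 49, 0.098)])
t 4.75 pos [ 0.4744 -0.0426  0.1344] yaw 1.5705 shift mm [49.4 -2.4 39.2] F [-0.2  0.3  0.4] w -0.001
```

{"fn": "play_rows", "kwargs": {
  "plan": [
    [0,-2.4,38,0,1],
    [0,-2.4,38,0,1],
    [40,-2.4,38,0,1],
    [44,-2.4,38,0,1],
    [44,-2.4,38,0,1],
    [44,-2.4,38,0,1],
    [44,-2.4,38,0,1],
    [44,-2.4,38,0,1]
  ]
}}

```text
time: 5.75
tool_pos: [0.5127, -0.0455, 0.0912]
tool_rot: [0.708, 0.0, 0.707, -0.0]
contact_force: [0.3, 0.4, 1.0]
gripper_width: -0.002
```

```bash
python3 -c "
from h import *
togo([.5136,-.045,.084]);print(wheel('top4.png'));print(wheel())
for i in range(8): manip.grab_frame('top')
print(wheel());togo([.5136,-.045,.084])"
```

```text
t 5.75 pos [ 0.5127 -0.0455  0.0912] yaw 1.57 shift mm [7.2 0.5 0.8] F [0.3 0.4 1. ] w -0.002
(5.75, [(np.float64(1.811), 54, 0.0987)])
(5.8, [(np.float64(1.935), 50, 0.0985)])
(6.25, [])
t 6.3 pos [ 0.5123 -0.0454  0.0903] yaw 1.57 shift mm [6.3 0.4 1.3] F [-0.6 -0.9  0.7] w -0.002
```

{"fn": "play_rows", "kwargs": {
  "plan": [
    [5,0,1,0,1],
    [5,0,1,0,1],
    [5,0,1,0,1],
    [5,0,1,0,1],
    [5,0,1,0,1],
    [5,0,1,0,1],
    [5,0,1,0,1],
    [5,0,1,0,1]
  ]
}}

```text
time: 7.3
tool_pos: [0.5133, -0.0454, 0.0853]
tool_rot: [0.707, 0.0, 0.707, -0.0]
contact_force: [0.1, 0.6, 0.5]
gripper_width: -0.002
```

{"fn": "play_rows", "kwargs": {
  "plan": [
    [0,0,0,0,1],
    [0,0,0,0,1],
    [0,0,0,0,1],
    [0,0,0,0,1],
    [0,0,0,0,1],
    [0,0,0,0,1],
    [0,0,0,0,1],
    [0,0,0,0,1]
  ]
}}

```text
time: 8.3
tool_pos: [0.5133, -0.0454, 0.0853]
tool_rot: [0.707, 0.0, 0.707, -0.0]
contact_force: [-0.1, -0.6, -0.1]
gripper_width: 0.004
```

```bash
python3 -c "
from h import *
togo([.5136,-.045,.080])
for k in range(3):
    print(wheel())
    for i in range(3): manip.grab_frame('top')
"
```

```text
t 8.3 pos [ 0.5133 -0.0454  0.0853] yaw 1.57 shift mm [5.3 0.4 0.3] F [-0.1 -0.6 -0.1] w 0.004
(8.3, [(np.float64(1.246), 47, 0.0992)])
(8.5, [(np.float64(1.634), 49, 0.0988)])
(8.7, [(np.float64(2.013), 50, 0.0986)])
```

{"fn": "play_rows", "kwargs": {
  "plan": [
    [1,0,0,0,1],
    [2,0,0,0,1],
    [3,0,0,0,1],
    [3,0,0,0,1],
    [3,0,0,0,1],
    [3,0,0,0,1],
    [3,0,0,0,1]
  ]
}}

```text
time: 9.78
tool_pos: [0.5133, -0.0454, 0.0823]
tool_rot: [0.707, 0.0, 0.707, -0.0]
contact_force: [0.5, 0.0, 0.3]
gripper_width: -0.001
```

```bash
cat > fit.py <<'E'
from h import *
from scipy.optimize import least_squares
D=[(4.6,5.056),(4.65,5.189),(4.7,5.327),(5.75,8.094),(5.8,8.218),(8.3,13.812),(8.5,14.2),(8.7,14.579)]
def th(p,t):
    k,b,w,a=p; s=t-4.6; return a+(w+b/k)/k*(1-np.exp(-k*s))-b/k*s
def run(D):
    D=np.array(D)
    r=least_squares(lambda p:np.r_[(th(p,D[:,0])-D[:,1])/.01,(p[0]-.08)/.02,(p[1]-.08)/.02],[.08,.08,2.7,5.05])
    p=r.x; g=np.arange(4.6,30,.005); y=th(p,g); dy=np.gradient(y,g)
    print('p',p.round(4),'res',(th(p,D[:,0])-D[:,1]).round(3))
    for n in (3,4):
        i=np.argmax(y>2*np.pi*n); print(n,g[i] if i else None,dy[i]); 
    i=np.argmax(dy<0);print('rest',g[i],y[i]/2/np.pi)
E
python3 -c "
from fit import *
togo([.5133,-.0454,.080]); run(D)"
```

```text
t 9.775 pos [ 0.5133 -0.0454  0.0823] yaw 1.57 shift mm [ 2.3  0.  -0. ] F [0.5 0.  0.3] w -0.001
p [0.0607 0.0732 2.7823 5.0516] res [-0.004  0.001  0.002  0.001  0.002 -0.005 -0.001  0.005]
3 11.249999999999858 1.4581115963346747
4 17.434999999999725 0.624551757937752
rest 24.31499999999958 4.318565357220246
```

{"fn": "play_rows", "kwargs": {
  "plan": [
    [-5,0,0,0,1]
  ]
}}

```text
time: 9.9
tool_pos: [0.5129, -0.0453, 0.087]
tool_rot: [0.707, 0.0, 0.707, -0.0]
contact_force: [-0.9, -0.3, -0.1]
gripper_width: -0.006
```

{"fn": "play_rows", "kwargs": {
  "plan": [
    [5,0,0,0,1]
  ]
}}

```text
time: 10.02
tool_pos: [0.5142, -0.0456, 0.0834]
tool_rot: [0.708, 0.0, 0.706, -0.0]
contact_force: [-0.5, 0.3, 0.4]
gripper_width: 0.001
```

{"fn": "play_rows", "kwargs": {
  "plan": [
    [0,0,0,0,1]
  ]
}}

```text
time: 10.15
tool_pos: [0.5129, -0.0453, 0.0818]
tool_rot: [0.707, 0.0, 0.707, -0.0]
contact_force: [-0.2, -0.2, 0.5]
gripper_width: 0.001
```

{"fn": "play_rows", "kwargs": {
  "plan": [
    [0,0,0,0,1],
    [0,0,0,0,1],
    [0,0,0,0,1]
  ]
}}

```text
time: 10.52
tool_pos: [0.5133, -0.0454, 0.0823]
tool_rot: [0.707, 0.0, 0.707, -0.0]
contact_force: [-0.0, -0.1, 0.3]
gripper_width: 0.001
```

```bash
python3 -c "
from fit import *
togo([.5133,-.0454,.080])
for k in range(3):
    t,o=wheel(); print(t,o)
    D+=[(t,w[0]+4*np.pi) for w in o if w[1]>20]
run(D); togo([.5133,-.0454,.080])"
```

```text
t 10.525 pos [ 0.5133 -0.0454  0.0823] yaw 1.57 shift mm [ 2.3 -0.  -0. ] F [-0.  -0.1  0.3] w 0.001
10.525 []
10.575 [(np.float64(5.323), 14, 0.0992)]
10.625 [(np.float64(5.366), 38, 0.0984)]
p [0.0618 0.068  2.7775 5.0528] res [-0.003  0.002  0.002 -0.002 -0.001 -0.005  0.     0.007 -0.002]
3 11.229999999999858 1.4738750832107144
4 17.199999999999733 0.6797279898992201
rest 24.98999999999957 4.387846839322326
t 10.675 pos [ 0.5133 -0.0454  0.0824] yaw 1.57 shift mm [ 2.4  0.  -0. ] F [0.  0.  0.3] w 0.001
```

{"fn": "play_rows", "kwargs": {
  "plan": [
    [0,0,0,0,1],
    [0,0,0,0,1],
    [0,0,0,0,1],
    [0,0,0,0,1],
    [0,0,0,0,1],
    [0,0,0,0,1],
    [0,0,0,0,1],
    [0,0,0,0,1]
  ]
}}

```text
time: 11.68
tool_pos: [0.5133, -0.0454, 0.0823]
tool_rot: [0.707, 0.0, 0.707, -0.0]
contact_force: [-0.4, -0.5, -0.2]
gripper_width: 0.002
```

```bash
sed -i 's/(8.7,14.579)\]/(8.7,14.579),(10.625,17.932)]/' fit.py; python3 -c "
from fit import *
E=[]
for k in range(5):
    t,o=wheel(); print(t,o)
    E+=[(t,w[0]+6*np.pi) for w in o if w[1]>35]
    for i in range(3): manip.grab_frame('top')
run(D+E); open('E.txt','w').write(repr([(float(a),float(b)) for a,b in E])); togo([.5133,-.0454,.080])"
```

```text
11.675 [(np.float64(0.594), 49, 0.0994)]
11.875 [(np.float64(0.864), 44, 0.0992)]
12.075 [(np.float64(1.124), 46, 0.099)]
12.275 [(np.float64(1.386), 44, 0.0988)]
12.475 [(np.float64(1.642), 44, 0.099)]
p [0.0515 0.0939 2.7796 5.0513] res [-0.005  0.001  0.001  0.     0.002 -0.     0.004  0.009 -0.023  0.
  0.002  0.007  0.003 -0.   ]
3 11.254999999999857 1.4440461925851196
4 17.919999999999717 0.4948926567003582
rest 22.584999999999617 4.176363047155448
t 12.675 pos [ 0.5133 -0.0454  0.0823] yaw 1.57 shift mm [2.3 0.  0. ] F [ 0.8 -0.3  0.8] w -0.002
```

```bash
python3 -c "
from fit import *
E=eval(open('E.txt').read()); A=np.array(D[:-1]+E)
for b in (.04,.06,.08,.1,.12,.14):
    r=least_squares(lambda q:(th([q[0],b,q[1],q[2]],A[:,0])-A[:,1])/.008,[.07,2.7,5.05])
    p=[r.x[0],b,r.x[1],r.x[2]]; g=np.arange(4.6,40,.01);y=th(p,g);dy=np.gradient(y,g)
    i=np.argmax(y>8*np.pi); j=np.argmax(dy<0); print(b,p[0].round(4),'cost',r.cost.round(3),'t4',g[i],dy[i].round(3),'rest',g[j],(y[j]/2/np.pi).round(3))
"
```

```text
0.04 0.0787 cost 5.861 t4 17.199999999999733 0.721 rest 28.429999999999495 4.551
0.06 0.0685 cost 2.687 t4 17.409999999999727 0.651 rest 25.519999999999555 4.382
0.08 0.0583 cost 1.052 t4 17.679999999999723 0.566 rest 23.609999999999594 4.253
0.1 0.0482 cost 0.936 t4 18.039999999999715 0.462 rest 22.219999999999622 4.149
0.12 0.038 cost 2.32 t4 18.6199999999997 0.318 rest 21.14999999999965 4.063
0.14 0.0279 cost 5.186 t4 4.6 2.751 rest 20.279999999999667 3.99
```

{"fn": "play_rows", "kwargs": {
  "plan": [
    [0,0,0,0,1],
    [0,0,0,0,1],
    [0,0,0,0,1],
    [0,0,0,0,1],
    [0,0,0,0,1],
    [0,0,0,0,1],
    [0,0,0,0,1],
    [0,0,0,0,1]
  ]
}}

```text
time: 13.68
tool_pos: [0.5133, -0.0454, 0.0823]
tool_rot: [0.707, 0.0, 0.707, -0.0]
contact_force: [-0.8, -0.4, 0.8]
gripper_width: -0.004
```

{"fn": "play_rows", "kwargs": {
  "plan": [
    [0,0,0,0,1],
    [0,0,0,0,1],
    [0,0,0,0,1],
    [0,0,0,0,1],
    [0,0,0,0,1],
    [0,0,0,0,1],
    [0,0,0,0,1],
    [0,0,0,0,1]
  ]
}}

```text
time: 14.68
tool_pos: [0.5133, -0.0454, 0.0823]
tool_rot: [0.707, 0.0, 0.707, -0.0]
contact_force: [0.1, 0.0, 0.6]
gripper_width: -0.001
```

{"fn": "play_rows", "kwargs": {
  "plan": [
    [0,0,0,0,1],
    [0,0,0,0,1],
    [0,0,0,0,1],
    [0,0,0,0,1],
    [0,0,0,0,1],
    [0,0,0,0,1],
    [0,0,0,0,1],
    [0,0,0,0,1]
  ]
}}

```text
time: 15.68
tool_pos: [0.5133, -0.0454, 0.0823]
tool_rot: [0.707, 0.0, 0.707, -0.0]
contact_force: [0.1, 0.4, 0.3]
gripper_width: 0.002
```

```bash
cat > m.py <<'E'
from fit import *
import sys
E=eval(open('E.txt').read())
for k in range(int(sys.argv[1])):
    t,o=wheel(); print(t,o)
    E+=[(float(t),float(w[0]+(6 if w[0]>1.7 else 8)*np.pi)) for w in o if w[1]>35]
    for i in range(int(sys.argv[2])): manip.grab_frame('top')
open('E.txt','w').write(repr(E)); run(D[:-1]+E); togo([.5133,-.0454,.080])
E
python3 m.py 3 1
```

```text
15.675 []
15.775 []
15.875 []
p [0.0583 0.0801 2.7845 5.0508] res [-0.005  0.001  0.001  0.002  0.004 -0.005 -0.001  0.004 -0.005 -0.002
  0.004  0.002 -0.   ]
3 11.259999999999858 1.4465398401982839
4 17.67499999999972 0.5666552206425877
rest 23.604999999999592 4.252083575197963
t 15.975 pos [ 0.5133 -0.0454  0.0823] yaw 1.57 shift mm [ 2.3  0.  -0. ] F [ 0.7  0.2 -0.6] w 0.002
```

{"fn": "play_rows", "kwargs": {
  "plan": [
    [0,0,0,0,1],
    [0,0,0,0,1],
    [0,0,0,0,1],
    [0,0,0,0,1]
  ]
}}

```text
time: 16.48
tool_pos: [0.5133, -0.0454, 0.0824]
tool_rot: [0.707, 0.0, 0.707, -0.0]
contact_force: [-0.5, 0.6, -0.5]
gripper_width: -0.002
```

```bash
python3 m.py 3 1
```

```text
16.475 [(np.float64(5.595), 44, 0.0982)]
16.575 [(np.float64(5.665), 46, 0.098)]
16.675 [(np.float64(5.737), 44, 0.0981)]
p [0.0644 0.0679 2.7902 5.0498] res [-0.006 -0.     0.001  0.005  0.006 -0.006 -0.003  0.002 -0.006 -0.003
  0.005  0.004  0.003 -0.002  0.001  0.   ]
3 11.259999999999858 1.4494262806399547
4 17.494999999999727 0.6215128322282908
rest 24.694999999999574 4.328705682209858
t 16.775 pos [ 0.5133 -0.0454  0.0823] yaw 1.57 shift mm [2.3 0.  0. ] F [ 0.7  0.1 -0.1] w 0.002
```

{"fn": "play_rows", "kwargs": {
  "plan": [
    [0,0,0,0,1],
    [0,0,0,0,1],
    [0,0,0,0,1],
    [0,0,0,0,1],
    [0,0,0,0,1],
    [3.5,0,0,0,1],
    [3.5,0,0,0,1],
    [3.5,0,0,0,1]
  ]
}}

```text
time: 17.77
tool_pos: [0.5138, -0.0457, 0.08]
tool_rot: [0.707, 0.0, 0.707, -0.0]
contact_force: [-1.5, -0.6, 5.9]
gripper_width: -0.002
```

```bash
python3 -c "
from h import *
togo([.5133,-.0454,.080])
for i in range(3): print(wheel('top9.png'))
togo([.5133,-.0454,.080])"
```

```text
t 17.775 pos [ 0.5138 -0.0457  0.08  ] yaw 1.57 shift mm [ 0.   0.3 -0.5] F [-1.5 -0.6  5.9] w -0.002
(17.775, [(np.float64(0.005), 44, 0.0988)])
(17.825, [(np.float64(0.005), 44, 0.0988)])
(17.875, [(np.float64(0.005), 44, 0.0988)])
t 17.925 pos [ 0.5138 -0.0457  0.08  ] yaw 1.57 shift mm [ 0.   0.3 -0.5] F [-1.5 -0.2  6. ] w 0.002
```

{"fn": "play_rows", "kwargs": {
  "plan": [
    [0,0,0,0,1],
    [0,0,0,0,1],
    [-2,0,0,0,1],
    [-10,0,0,0,1],
    [-60,0,0,0,1],
    [-110,0,-30,0,1],
    [-110,0,-80,0,1],
    [-110,0,-80,0,1]
  ]
}}

```text
time: 18.92
tool_pos: [0.4312, -0.045, 0.1889]
tool_rot: [0.707, 0.0, 0.707, -0.001]
contact_force: [0.9, 0.3, -0.0]
gripper_width: 0.001
```

```bash
python3 -c "
from h import *
togo([.4338,-.0457,.19])
for i in range(3): print(wheel('top10.png'))
manip.grab_frame('top');print(wheel())"
```

```text
t 18.925 pos [ 0.4312 -0.045   0.1889] yaw 1.5695 shift mm [-1.1 -0.7  2.6] F [ 0.9  0.3 -0. ] w 0.001
(18.925, [(np.float64(0.005), 44, 0.0988)])
(18.975, [(np.float64(0.005), 44, 0.0988)])
(19.025, [(np.float64(0.005), 44, 0.0988)])
(19.125, [(np.float64(0.005), 44, 0.0988)])
```

View pics/top10.png

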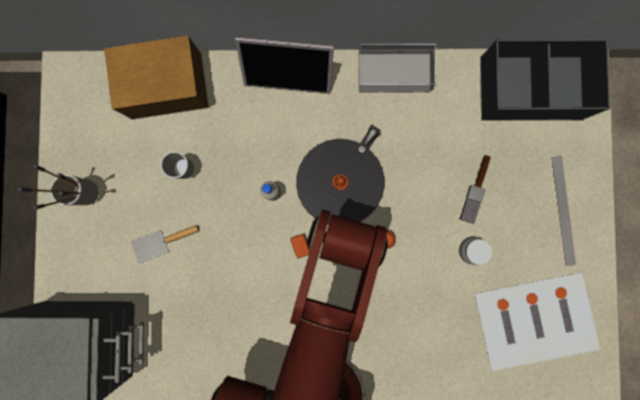

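The picture shows the post at (363,149), right at the pointer (372,133). The figure is upright at (340,182), and the objects in view are where they started.

```bash
python3 -c "
from h import *
print(manip.job_done())"
```

```text
the job is handed in; nothing more can be done
None
```

I flicked the post with the closed fingers, which set the wheel going counter-clockwise at about 2.7 rad/s. It ran freely past the pointer three times. At the fourth arrival (8π), at about 0.6 rad/s, I pressed a fingertip on the bare disc, and the wheel stopped with the post at the pointer. I then lifted the hand away and handed the job in at about 19 s.

**Last checks:** four pictures after release all read 0.005 rad from the pointer, about 0.5 mm at the post, and the wheel was not moving. While braking, the fingertip pressed with about 6 N. The clay figure looked upright and central. The bottle, cup, spatula, brush and tub were in their starting places. The arm partly hid the block and ball in the last picture, but what showed was where it started.

**Reading that disagreed:** one angle reading at 10.6 s was off by about 0.02 rad because the arm partly hid the post. I left it out of the final timing.

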